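# Release the waiting clips from the chute into the tray

### The job

Push the blue clip tray along its rails fully home under the mouth of the chute, then push the yellow tab of the chute's gate to open it so that both waiting purple binder clips slide down into the tray, and push the gate fully shut again. Use only the fingertips on the tray and the tab: do not touch the clips with the gripper, leave everything else on the counter where it is, and finish clear of everything.

Things in the scene. Friction and masses are not known exactly. Their poses are not given: they have to be found in the camera images.
- chute: Fixed chute: bare metal channel sloping 35 degrees down along its own +y, on a grey base plate 120 x 400 x 3 mm. Origin on the counter below the middle of the channel's mouth, z up. Channel floor 60 mm above the counter at the mouth (y = 0), 175 mm at the top (y = -164 mm), 56 mm wide inside, walls 22 mm high square to the floor. The gate is 75 mm up the slope.
- tray (a joint): Slide of the tray along the chute's +y, m: 0 = fully home under the mouth against its stop, growing to at most 0.10 as it is drawn out in +y. Sliding friction about 2.5 N plus 10 N per m/s; it stays where it is left.
- tray_end (a point): Middle of the outside face of the tray's end wall, 40 mm above the counter; it looks to the chute's +y, push it towards -y. The wall is 104 mm wide (x), 4 mm thick, and reaches from 7 to 65 mm above the counter. Beyond it lie only the base plate, 3 mm high, and two rails, 7 mm high.
- tray_floor (a point): Centre of the inner floor of the blue plastic tray, 10 mm above the counter; axes as the chute's. The tray is 104 mm (x) by 140 mm (y) outside, side walls 37 mm high above the counter, walls 3 mm thick, its wall on the chute side 25 mm high.
- gate (a joint): Slide of the gate, m: 0 = shut, growing to 0.060 = fully open as it is pushed along the chute's -x. Sliding friction about 2 N plus 8 N per m/s; it stays where it is left. The clips pass once it is nearly fully open, within a second or so.
- gate_tab (a point): Point on the gate's yellow upright push tab, in the middle of its width and thickness, 158 mm above the counter. Tab: 8 mm thick (chute x), 36 mm wide (chute y), from 118 to 172 mm high; over mid-channel when shut. Channel rims within 30 mm of it are at most 140 mm high, so both faces can be pushed from above the rims: towards chute -x to open, +x to shut.
- clip_a: Purple binder clip, a wedge 32 x 28 x 15 mm, about 20 g, that waits on the slope against the gate and slides down by itself when the gate opens. Origin at the centre of its underside.
- clip_b: The second purple binder clip, same as clip_a, waiting on the slope just above it.
- clip_c: Purple binder clip of the same kind, lying loose on the counter; to be left alone. Origin at the centre of its underside.
- clip_d: Purple binder clip of the same kind, lying loose on the counter; to be left alone. Origin at the centre of its underside.
- magnet_holder: Yellow plastic clip magnet holder, round, 72 mm diameter, 36 mm high, dark magnet on top; to be left alone. Origin at the centre of its underside.
- scale_weight: Steel letter scale weight, 42 mm diameter, 50 mm high; to be left alone. Origin at the centre of its underside.
- paperweight: Glass marble paperweight with a flat foot, 60 mm diameter, 51 mm high; to be left alone. Origin at the centre of its underside.
- stamp: Hand stamp, black foot 40 x 60 mm, red handle, 80 mm high; to be left alone. Origin at the centre of its underside.
Things that resemble listed ones, but are neither listed nor needed, are in the scene too. Leave any green look-alike of the clip_b alone.

How it is judged:
By the outcome, as a careful person would: the job done as asked, in the order asked, and still so for the second after the job is handed in, with the robot touching nothing.
It also fails if it takes over 48 s, if anything falls off the work surface, if the arm or the gripper's body presses on something with over 40 N, if the wrist force passes 120 N, or if a joint passes its speed limit or range.

### The arm

A 6-joint arm with a two-finger parallel gripper is mounted at the origin on the work surface. World frame = base frame: x ahead of the robot, y to its left, z up, the work surface at z = 0. Lengths are in m, angles in rad, forces in N, time in s.
With the tool pointing down it reaches from about 0.35 to 0.775 m from the base axis. Payload 5.5 kg.
Tool frame: the origin (TCP) lies at the very end of the fingers, on their centre line; the grasp point (between the pads) lies 19 mm behind it; z points along the fingers, y is the line along which they close (so a half turn about z gives the same grasp; the last joint's range is limited). The gripper opens to 85 mm and grips with 20 to 120 N. Pads are 22 mm wide; open, the fingers measure 114 mm over their backs; the gripper's body (76 mm by 85 mm) begins 54 mm behind the grasp point. The pads swing forward as they close: fully open they stand 13 mm farther back than shut.
Start: joints at [0.977, 0.313, 0.046, 1.304, 0, 1.431], TCP at [0.252, 0.517, 0.231] pointing down, gripper open.
Joint ranges: [-2.76, 2.76], [-0.86, 1.69], [-1.03, 1.26], [-2.2, 2.34], [-1.47, 1.5], [-3.14, 3.14]. Speed limits (rad/s): [2.57, 2.57, 3.14, 3.14, 3.14, 3.14].

### API

Orientations are given as a unit quaternion [x, y, z, w].
In Python, from cell import r, planner, cams, close_job, spotter, sensors gives the robot as it stands. The module is installed in compiled form; this text tells all that it offers. Calls block until the motion is done:
- r.move_ptp(position, orientation): joint-space move of the TCP to a pose.
- r.move_straight(position, orientation=None, rate=0.15, until_force=None): straight line of the TCP; orientation=None keeps the orientation; rate is the mean speed in m/s. With until_force (N) it stops when the force on the tool has changed by that much, and returns True; else False.
- r.set_joints(angles): joint-space move.
- r.gripper_to(opening, f_grip=None): finger opening in m; f_grip is the grip in N (None keeps the last); returns when the fingers have stopped.
- r.hold(seconds).
- planner.inverse_kinematics(position, orientation): joint angles nearest the present ones, or None.
- cams.capture(name): name is "side" or "top"; returns a dict with "color" (384x512x3 uint8, red, green, blue), "range_z" (384x512 float32, m along the optical axis (not along the pixel's ray), 0 where there is no reading), "mtx" (3x3 intrinsics, pixels), "eye" and "orientation" of the camera in the world. Camera axes: x right, y down, z forward; pixel columns grow to the right and rows downward; lengths in m; the calibration is good to about 2 mm. A picture is of the moment at which its call begins.
A pose or a line that the arm cannot do raises r.IKError and nothing moves.
- close_job(): hands the job in; it is judged then, once.
Trained networks look in a picture, given as the dict that the camera call returned (one of the last four; its "shot" number tells which), for a name from the list of things; names that differ only in an ending like _2 or _b are one class to them, and where a whole thing is asked for, a point or a joint stands for the part that bears it (a point fixed in the world has none). Each returns a list of dicts, best first, with "score" (0 to 1); they miss things now and then, are a little off and sometimes report something else, mostly with a low value. They report only what shows in the picture. A call takes as long as a camera call. They do not tell look-alikes from the thing itself.
- spotter.silhouettes(picture, name): "region" (384x512 bool, what is visible of it) and "bbox" ([left, top, right, bottom] in pixels, round what is visible of it).
Readings, each from a call of its own:
- sensors.get_clock(): time.
- sensors.get_joint_pos(): joint angles.
- sensors.get_qvel(): joint speeds.
- sensors.get_tau(): joint torques, N m.
- sensors.get_ee_pos(): TCP position.
- sensors.get_eef_rot(): TCP orientation.
- sensors.get_ft_force(): force on the tool from outside, world axes, zero at the start.
- sensors.get_wrist_torque(): the same for the moment, N m.
- sensors.get_grip_width(): finger opening in m.
- sensors.get_finger_force(): force on a finger pad.
Only numpy, scipy, OpenCV 4.12 (cv2) and the standard library are available. Lean on these libraries where they do the work, as an engineer would, in place of code of your own. Each camera call takes 0.05 s, during which the arm holds its last target. There are 200 camera calls.

## Working session

There is one attempt and no reset: what is moved stays moved. The work goes in short steps, each a Python script; the robot and the scene stay as the last script left them, time stands still between calls to the robot, and variables do not carry over. Pictures are saved under pics/ and viewed, at most 10 in all, crops included, and the job is handed in when it is done.

```bash
mkdir -p pics
cat > h.py <<'E'
import numpy as np, cv2
from scipy.spatial.transform import Rotation as R
from cell import r, planner, cams, close_job, spotter, sensors
def pts(p):
    z=p["range_z"]; K=p["mtx"]; v,u=np.mgrid[:z.shape[0],:z.shape[1]]
    c=np.stack([(u-K[0,2])/K[0,0]*z,(v-K[1,2])/K[1,1]*z,z],-1)
    w=c@R.from_quat(p["orientation"]).as_matrix().T+np.array(p["eye"]); w[z==0]=np.nan
    return w
def save(p,n): cv2.imwrite(f"pics/{n}.png",p["color"][...,::-1])
E
python3 - <<'E'
from h import *
np.set_printoptions(precision=4,suppress=True)
ims=[]
for n in("top","side"):
    p=cams.capture(n); ims.append(p["color"]); w=pts(p); np.save(n+".npy",w); np.save(n+"_c.npy",p["color"])
    print(n,p["eye"],p["orientation"])
    save(p,n+"0")
    for k in("chute","tray_end","gate_tab","clip_a"):
        for d in spotter.silhouettes(p,k):
            m=d["region"]; q=w[m]; print(k,round(d["score"],2),d["bbox"],m.sum(),np.nanmedian(q,0),np.nanmin(q,0),np.nanmax(q,0))
            if d["score"]>.5 and k!="clip_a": np.save(f"{n}_{k}.npy",m)
print(sensors.get_clock())
E
```

```text
top [0.3979 0.0234 1.3472] [ 0.714  -0.697   0.0448 -0.0488]
chute 0.65 [224.3, 162.3, 380.2, 226.8] 6035 [ 0.5929 -0.0818  0.0105] [ 0.4916 -0.2755 -0.0056] [0.6671 0.1235 0.2007]
chute 0.49 [242.2, 163.0, 291.2, 201.2] 1965 [0.6066 0.0092 0.0112] [ 0.5512 -0.0629 -0.0008] [0.6624 0.079  0.0707]
tray_end 0.6 [239.6, 159.3, 292.7, 203.1] 2022 [0.6079 0.0103 0.0111] [ 0.5512 -0.0623 -0.0061] [0.67   0.0842 0.0707]
tray_end 0.22 [209.3, 120.7, 225.7, 137.6] 186 [0.7547 0.1405 0.0333] [ 0.7402  0.1221 -0.0008] [0.7765 0.1618 0.0562]
gate_tab 0.65 [313.9, 170.4, 330.7, 193.1] 151 [ 0.5976 -0.1444  0.1385] [ 0.5743 -0.1599  0.0911] [ 0.6263 -0.1166  0.1774]
clip_a 0.69 [330.4, 178.2, 337.7, 190.2] 123 [ 0.5959 -0.1682  0.1217] [ 0.5806 -0.1806  0.1085] [ 0.6129 -0.1548  0.1272]
clip_a 0.69 [340.7, 173.8, 351.9, 189.8] 165 [ 0.5991 -0.1937  0.1373] [ 0.5815 -0.2102  0.1176] [ 0.6183 -0.179   0.1467]
clip_a 0.63 [249.4, 119.2, 260.7, 132.6] 124 [0.7644 0.0431 0.0114] [ 0.7476  0.0234 -0.0038] [0.7873 0.0609 0.0236]
clip_a 0.46 [207.2, 273.4, 221.3, 283.2] 103 [0.3422 0.1478 0.0133] [0.3284 
[... 488 characters left out ...]
303.7, 214.5] 158 [ 0.598  -0.147   0.1353] [ 0.5771 -0.1584  0.0879] [ 0.632  -0.1164  0.1738]
gate_tab 0.49 [278.4, 151.1, 292.2, 167.8] 149 [0.7556 0.1361 0.0292] [ 0.739   0.1196 -0.0062] [0.8091 0.204  0.0536]
clip_a 0.69 [339.2, 239.0, 355.6, 248.9] 114 [ 0.7315 -0.2697  0.0088] [ 0.7158 -0.2861 -0.0032] [ 0.7543 -0.2466  0.0174]
clip_a 0.48 [297.4, 214.6, 311.7, 223.6] 78 [ 0.6001 -0.193   0.1372] [ 0.5846 -0.2095  0.1079] [ 0.6211 -0.161   0.1448]
clip_a 0.41 [239.2, 173.8, 331.1, 271.8] 4139 [ 0.5896 -0.1506  0.0121] [ 0.4891 -0.2773 -0.0053] [0.7066 0.1258 0.1962]
clip_a 0.38 [171.9, 200.5, 183.7, 210.8] 79 [0.3408 0.145  0.0091] [ 0.3257  0.1282 -0.0062] [0.3594 0.1801 0.0201]
0.5
```

View pics/top0.png

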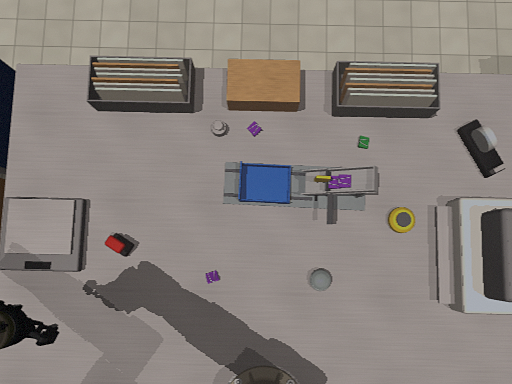

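View pics/side0.png

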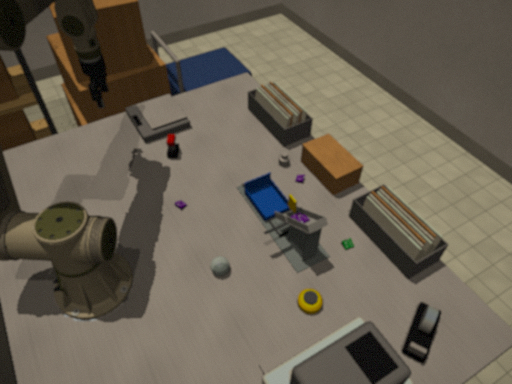

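The top view shows the blue tray at (266,184). The yellow tab is at (322,180), with the two purple clips just above it on the slope at (340,181), and the chute's +y points image-left. The gate guide sticks out towards the robot at (332,210). Next I'll fit the axes by colour and depth.

Run:
```python
import numpy as np,cv2
np.set_printoptions(precision=4,suppress=True)
for n in("top","side"):
    w=np.load(n+".npy"); c=np.load(n+"_c.npy"); h=cv2.cvtColor(c,cv2.COLOR_RGB2HSV)
    near=(abs(w[...,0]-.6)<.15)&(abs(w[...,1]+.08)<.23)
    b=near&(h[...,0]>100)&(h[...,0]<125)&(h[...,1]>140)
    q=w[b]
    for nm,s in(("tray all",q),("rim 28-45",q[(q[:,2]>.028)&(q[:,2]<.045)]),("end>50",q[q[:,2]>.05]),("floor",q[abs(q[:,2]-.01)<.006])):
        if len(s)>5: print(n,nm,len(s),s.min(0),s.max(0),cv2.minAreaRect((s[:,:2]*1000).astype(np.float32)))
    y=near&(h[...,0]>18)&(h[...,0]<35)&(h[...,1]>140); q=w[y]
    print("yellow",len(q),np.argwhere(y).min(0),np.argwhere(y).max(0)); s=q[q[:,2]>.145]; print(len(s),np.median(s,0),s.min(0),s.max(0),cv2.minAreaRect((s[:,:2]*1000).astype(np.float32)))
    m=np.load(n+"_chute.npy"); q=w[m&near]; s=q[q[:,2]<.006]; print("plate",s.min(0),s.max(0),cv2.minAreaRect((s[:,:2]*1000).astype(np.float32)))
    s=q[q[:,2]>.06]; print("chan",s.min(0),s.max(0)); s=s[(s[:,1]<-.08)]; print(cv2.minAreaRect((s[:,:2]*1000).astype(np.float32)))
c=np.load("top_c.npy")[145:235,210:390]
cv2.imwrite("pics/crop1.png",cv2.resize(c[...,::-1],None,fx=4.4,fy=4.4,interpolation=cv2.INTER_CUBIC))
w=np.load("top.npy"); 
for col in range(296,384,6): print(col,[(round(float(a[0])*1000),round(float(a[1])*1000),round(float(a[2])*1000)) for a in w[160:226:4,col]])
```

```text
top tray all 1641 [ 0.5513 -0.0607  0.0007] [0.6573 0.0821 0.0707] ((604.2288208007812, 10.94528579711914), (142.26040649414062, 104.3501968383789), 88.88011169433594)
top rim 28-45 120 [ 0.5513 -0.0603  0.0285] [0.6573 0.0768 0.0448] ((604.5172729492188, 7.918388366699219), (134.4620361328125, 104.97901916503906), 88.15576934814453)
top end>50 48 [0.5563 0.0748 0.0596] [0.654  0.0792 0.0707] ((605.17822265625, 77.01116180419922), (3.5270957946777344, 97.77201080322266), 88.65599822998047)
top floor 1381 [ 0.5524 -0.0588  0.0042] [0.6551 0.0807 0.016 ] ((603.6106567382812, 11.41268539428711), (139.68545532226562, 102.280517578125), 89.35623931884766)
yellow 71 [175 315] [181 330]
54 [ 0.5995 -0.1331  0.1713] [ 0.5962 -0.1511  0.1463] [ 0.6047 -0.1166  0.1774] ((599.9989624023438, -133.8116912841797), (34.44827651977539, 7.5069661140441895), 84.9436264038086)
plate [ 0.5384 -0.2755 -0.0056] [0.6671 0.1235 0.006 ] ((601.915771484375, -75.95365905761719), (401.04071044921875, 122.3506851196289), 88.53250122070312)
chan [ 0.4916 -0.2685  0.06  ] [0.654  0.0792 0.2007]
((561.697265625, -1
[... 4888 characters left out ...]
283, 1), (566, -283, 4), (555, -283, 1), (544, -284, -1), (533, -285, -5), (522, -284, -5), (510, -283, 0), (499, -282, 4)]
374 [(683, -303, -5), (671, -302, -2), (622, -255, 192), (612, -255, 193), (602, -255, 193), (592, -254, 194), (581, -253, 201), (572, -254, 194), (566, -260, 170), (579, -301, -2), (567, -301, -1), (555, -299, 5), (544, -300, 3), (533, -301, -2), (522, -300, 1), (510, -300, 1), (499, -299, 2)]
380 [(683, -319, 0), (671, -319, -2), (658, -317, 7), (648, -319, -3), (636, -318, 1), (624, -317, 2), (613, -317, 4), (601, -316, 5), (590, -318, 0), (580, -319, -5), (567, -317, 2), (556, -317, 0), (544, -316, 3), (533, -317, 0), (522, -316, 4), (511, -317, 2), (500, -317, -2)]
```

View pics/crop1.png

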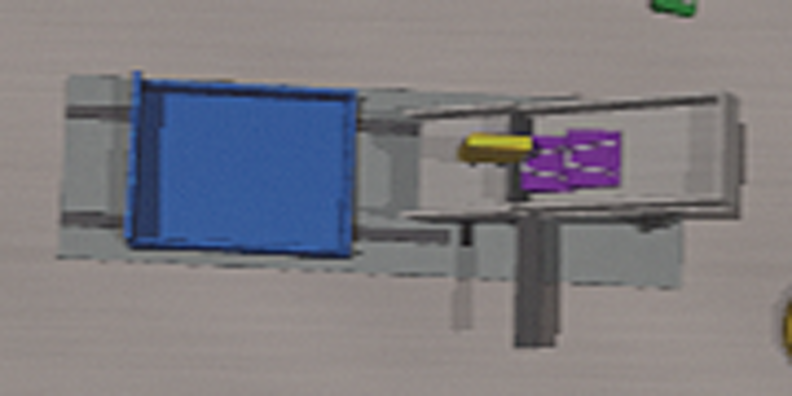

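The crop shows the tray's end wall at its left edge, and world +y runs left. The tab is at about (0.600, -0.135), and the chute is yawed about -1.4°. I'll push the tray first.

```bash
cat >> h.py <<'E'
PSI=np.radians(-1.4)
M=R.from_euler("z",PSI).as_matrix(); ex,ey=M[:,0],M[:,1]
def down(axis):  # tool x along axis, z down
    z=np.array([0,0,-1.]); return R.from_matrix(np.stack([axis,np.cross(z,axis),z],1)).as_quat()
def jn(q,pos):
    s=planner.inverse_kinematics(pos,q); return None if s is None else np.round(s,2)
E
python3 - <<'E'
from h import *
np.set_printoptions(precision=3,suppress=True)
end=np.array([.605,.080,0])
r.gripper_to(0.0)
p0=end+ey*.045
c=[(np.abs(jn(down(s*ex),p0+[0,0,.13])-sensors.get_joint_pos()).sum(),s) for s in(1,-1) if jn(down(s*ex),p0+[0,0,.13]) is not None]; print(c)
s=min(c)[1]; q=down(s*ex); print(s)
r.move_ptp(p0+[0,0,.13],q)
r.move_straight(p0+[0,0,.035],rate=.15)
print(sensors.get_ee_pos(),sensors.get_ft_force(),sensors.get_clock())
hit=r.move_straight(end-ey*.11+[0,0,.035],rate=.06,until_force=15)
print(hit,sensors.get_ee_pos(),sensors.get_ft_force(),sensors.get_clock())
p=cams.capture("top"); save(p,"t2"); p=cams.capture("side"); save(p,"s2")
a=cv2.imread("pics/t2.png")[145:235,210:390]; b=cv2.imread("pics/s2.png")[140:290,200:380]
cv2.imwrite("pics/c2.png",np.vstack([cv2.resize(a,(540,270)),cv2.resize(b,(396,330))[:, :396] if 0 else cv2.copyMakeBorder(cv2.resize(b,(396,330)),0,0,0,144,0)]))
E
```

```text
[(np.float64(5.7650893028730295), 1), (np.float64(2.6250893028730298), -1)]
-1
[0.607 0.125 0.036] [-0.063  0.307  1.101] 3.9917
True [0.603 0.028 0.035] [0.135 4.438 1.603] 5.5667
```

View pics/c2.png

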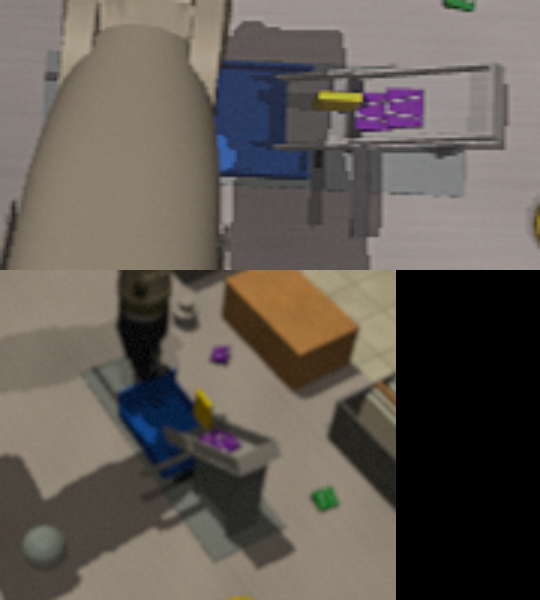

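The tray's chute side is now under the mouth in both views. I'll confirm the stop with a firmer push, back off and measure.

Run:
```python
from h import *
np.set_printoptions(precision=4,suppress=True)
e=sensors.get_ee_pos()
hit=r.move_straight(e-ey*.03,rate=.03,until_force=25)
print(hit,sensors.get_ee_pos(),sensors.get_ft_force())
e=np.array(sensors.get_ee_pos())
r.move_straight(e+ey*.05,rate=.15)
r.move_straight(e+ey*.05+[0,0,.17],rate=.2)
tab=np.array([.600,-.1345,0])
q=np.array(sensors.get_eef_rot())
a=tab+ex*.035+ey*.003
r.move_ptp(a+[0,0,.24],q)
p=cams.capture("side"); w=pts(p); h=cv2.cvtColor(p["color"],cv2.COLOR_RGB2HSV)
b=(abs(w[...,0]-.6)<.15)&(abs(w[...,1]+.08)<.23)&(h[...,0]>100)&(h[...,0]<125)&(h[...,1]>140)
print("tray",cv2.minAreaRect((w[b][:,:2]*1000).astype(np.float32)),np.nanmin(w[b],0),np.nanmax(w[b],0))
print(sensors.get_ee_pos(),sensors.get_clock()); save(p,"s3")
cv2.imwrite("pics/c3.png",cv2.resize(cv2.imread("pics/s3.png")[100:290,180:420],None,fx=3,fy=3))
```

```text
True [0.6031 0.0285 0.0345] [0.5416 2.8933 3.1117]
tray ((597.9829711914062, -72.89900970458984), (184.3886260986328, 119.61327362060547), 81.00288391113281) [ 0.5245 -0.1722  0.0011] [0.6559 0.0149 0.4058]
[ 0.6347 -0.1306  0.2393] 8.5167
```

View pics/c3.png

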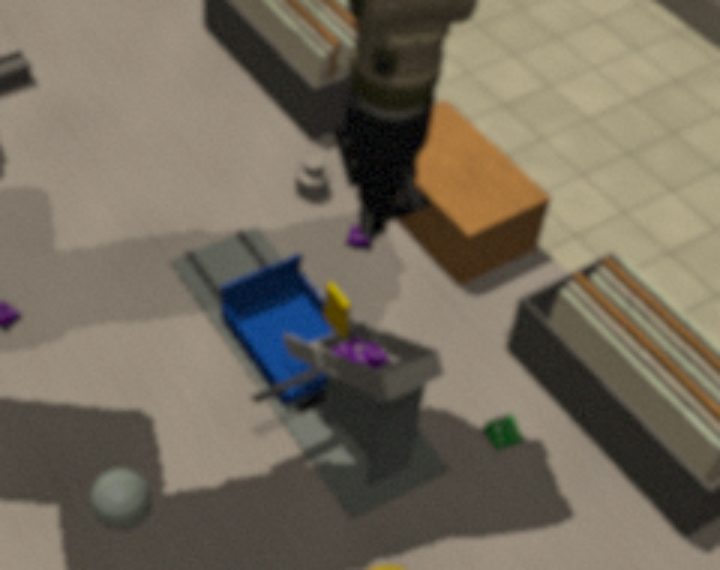

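The tray stayed put under a further 25 N, so it is home, with its end wall at y≈0.014. The fingers are on the +x side of the tab. Next I'll open the gate.

Run:
```python
from h import *
np.set_printoptions(precision=4,suppress=True)
a=np.array([.600,-.1345,0])+ex*.035+ey*.003
r.move_straight(a+[0,0,.155],rate=.15)
print(r.move_straight(a-ex*.115+[0,0,.155],rate=.06,until_force=14),sensors.get_ee_pos(),sensors.get_ft_force())
e=np.array(sensors.get_ee_pos())
print(r.move_straight(e-ex*.02,rate=.03,until_force=20),sensors.get_ee_pos(),sensors.get_ft_force())
r.hold(1.0)
e=np.array(sensors.get_ee_pos())
r.move_straight(e+ex*.03,rate=.15)
r.move_straight(e+ex*.03+[0,0,.095],rate=.2)
print(sensors.get_clock())
r.move_ptp(np.array([.600,-.1345,.25])+ex*.1-ey*0.0,sensors.get_eef_rot())
for n in("top","side"):
    p=cams.capture(n); save(p,n+"4"); w=pts(p); h=cv2.cvtColor(p["color"],cv2.COLOR_RGB2HSV)
    near=(abs(w[...,0]-.6)<.15)&(abs(w[...,1]+.08)<.23)
    y=near&(h[...,0]>18)&(h[...,0]<35)&(h[...,1]>140)&(w[...,2]>.12)
    pu=near&(h[...,0]>130)&(h[...,0]<155)&(h[...,1]>100)
    print(n,y.sum(),np.median(w[y],0) if y.any() else 0,"purple",pu.sum(),np.median(w[pu],0) if pu.any() else 0)
a=cv2.imread("pics/top4.png")[145:235,210:390]; b=cv2.imread("pics/side4.png")[140:290,200:380]
cv2.imwrite("pics/c4.png",np.vstack([cv2.resize(a,(540,270)),cv2.copyMakeBorder(cv2.resize(b,(396,330)),0,0,0,144,0)]))
print(sensors.get_clock())
```

```text
True [ 0.5565 -0.1305  0.1554] [ 2.9362 -0.5354  2.4138]
True [ 0.5566 -0.1306  0.1556] [ 2.3003 -0.4071  1.0648]
12.825
top 0 0 purple 179 [ 0.6248 -0.0389  0.0216]
side 378 [ 0.6673 -0.1771  0.5703] purple 115 [ 0.6385 -0.0495  0.0224]
13.45
```

View pics/c4.png

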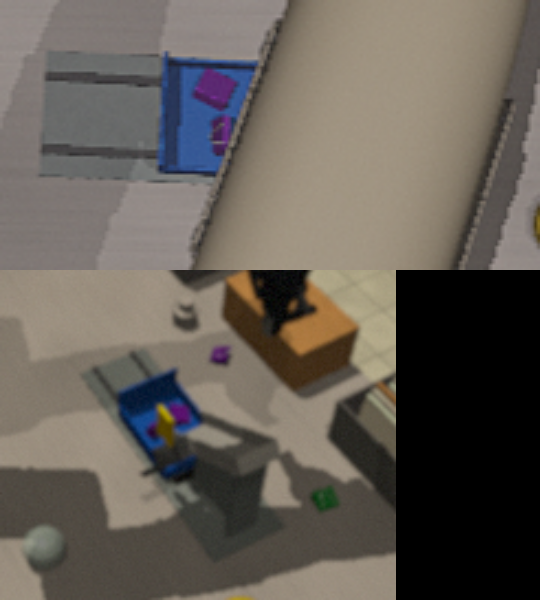

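Both clips are in the tray and the gate is fully open. Now I'll push the tab from its -x side to shut it.

Run:
```python
from h import *
np.set_printoptions(precision=4,suppress=True)
b=np.array([.600,-.1345,0])-ex*.097+ey*.003
r.move_straight(b+[0,0,.25],rate=.2)
r.move_straight(b+[0,0,.155],rate=.15,until_force=10)
print(sensors.get_ee_pos(),sensors.get_ft_force())
print(r.move_straight(b+ex*.11+[0,0,.155],rate=.06,until_force=14),sensors.get_ee_pos(),sensors.get_ft_force())
e=np.array(sensors.get_ee_pos())
print(r.move_straight(e+ex*.02,rate=.03,until_force=20),sensors.get_ee_pos(),sensors.get_ft_force())
e=np.array(sensors.get_ee_pos())
r.move_straight(e-ex*.03,rate=.15)
r.move_straight(e-ex*.03+[0,0,.12],rate=.2)
r.move_ptp([.35,.3,.3],sensors.get_eef_rot())
for n in("top","side"):
    p=cams.capture(n); save(p,n+"5"); w=pts(p); h=cv2.cvtColor(p["color"],cv2.COLOR_RGB2HSV)
    near=(abs(w[...,0]-.6)<.15)&(abs(w[...,1]+.08)<.23)
    y=near&(h[...,0]>18)&(h[...,0]<35)&(h[...,1]>140)&(w[...,2]>.145)
    t=near&(h[...,0]>100)&(h[...,0]<125)&(h[...,1]>140)
    print(n,y.sum(),np.median(w[y],0),"tray",np.nanmin(w[t],0),np.nanmax(w[t],0))
a=cv2.imread("pics/top5.png")[100:300,90:420]; b=cv2.imread("pics/side5.png")[140:290,200:380]
cv2.imwrite("pics/c5.png",np.vstack([cv2.resize(a,(495,300)),cv2.copyMakeBorder(cv2.resize(b,(360,300)),0,0,0,135,0)]))
print(sensors.get_clock())
```

```text
[ 0.5038 -0.1293  0.1554] [ 0.2705 -0.0638 -0.0852]
True [ 0.5864 -0.131   0.154 ] [ 1.435   0.3692 -0.0553]
True [ 0.5862 -0.1308  0.1531] [ 0.65   -0.6406 -0.4226]
top 54 [ 0.5998 -0.1331  0.1722] tray [ 0.549  -0.1248 -0.0002] [0.6549 0.0139 0.0698]
side 58 [ 0.5986 -0.1395  0.1634] tray [ 0.5241 -0.1625 -0.0007] [0.656  0.0166 0.1029]
19.9417
```

View pics/c5.png

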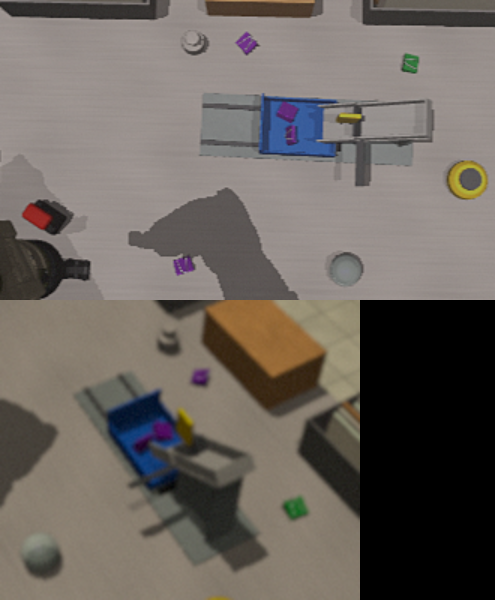

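The picture shows the tray home with both clips in it, the gate back at its starting position (shut), and everything else where it was.

```bash
python3 -c "
from h import *
print(sensors.get_ft_force()); print(close_job())"
```

```text
[-1.04032685 -0.4372764   0.16226614]
the job is handed in; nothing more can be done
None
```

The job is handed in: the tray is fully home, both clips are in it, the gate is shut again, and the arm is clear, at about 20 s of the 48 s allowed.

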